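# Pull-test a water coupling and hold the proof load

## Task

Pull-test the water coupling: lay the standing coupling on its side in the pull tester's saddle, with its tail down in the slots of the wall and of the claw and its end flange behind the claw, and let go of it. Then squeeze the lock button in the gauge's handle and draw the rod out until its one long scale line, the 10 N mark, stands at the mouth of the barrel, and finish while still holding it there, steady. Leave the other things on the bench where they are.

Things in the scene. Friction and masses are not known exactly. Their poses are not given: they have to be found in the camera images.
- tester: Pull tester fixed to the bench: grey base 240 x 80 x 12 mm. Origin: centre of the base's underside; x = pulling direction (level), z up. Saddle, wall, claw, barrel, rod and handle stand in line along x over its middle (y = 0) and share one test axis 75 mm above the bench.
- nest (a point): On the test axis (75 mm up) over the white saddle: middle of the coupling's 48 mm plug when well laid (tester x = -79 mm, shoulder 5 mm short of the wall). Axes as tester. The saddle: open 120-degree V, x = -110 to -53 mm, only 33 mm wide, rims 13 mm below the axis, so fingers pass outside it; open at its -x end.
- wall (a point): On the test axis, on the face of the steel wall that looks to the saddle (tester x = -50 mm); the coupling's shoulder bears on it. Axes as tester. Wall 8 mm thick, 34 mm wide, top 86 mm above the bench; slot 18 mm wide, open at the top, bottom 14 mm below the axis.
- gauge: Spring gauge: a carriage free to slide 30 mm along tester x (0.5 N friction); axes and origin as the tester's when fully towards the saddle, starts 0 to 4 mm from there. It carries the claw, an open pocket for the flange, then the aluminium barrel: x = -2 to 88 mm, 32 mm wide, top 78 mm above the bench.
- claw (a point): On the test axis, in the claw's slot, on its +x face (the coupling's flange bears on it); gauge x = -30 mm. Axes as tester. Claw: steel plate 8 mm thick, 34 mm wide, top 85 mm above the bench; slot 18 mm wide, open at the top, bottom 12 mm below the axis.
- mouth (a point): Centre of the barrel's mouth (gauge x = 88 mm, 75 mm up), out of which the rod telescopes; the scale is read at its edge.
- pull_rod (a joint): How far the rod is drawn out, m: 0 = home, locked; 0.040 = end stop. A spring pulls it back, 0.4 N per mm. Cross lines on its pale top face every 5 mm (2 N); only the 10 N line, at 0.025, runs the full width. Locked, a pull only slides the whole gauge. Loaded, gauge slides until its claw takes up the coupling's slack, then the rod comes out.
- handle (a point): Grip point of the black handle on the rod's end, mid waist, 98 mm above the bench; moves with the rod; axes as tester. Waist 28 mm long in x, top 113 mm up, from y = -12 mm to the button's face at +18 mm (30 mm across, 24 mm squeezed). At its +x end a plate 44 mm wide, 8 mm thick stands out for fingers to pull on. Take it from above.
- lock_button (a joint): Lock button in the handle's +y side (grey ribbed pad 24 mm long, 79 to 110 mm above the bench): m pressed in towards -y, 0 = out, 0.006 = fully in. Its spring pushes with 3 N at 0, 8 N at 0.006. Lock off from about 0.004; once the rod is out 14 mm the lock stays off.
- button_face (a point): Middle of the lock button's face; moves with it. Axes as tester.
- coupling: Water coupling, 87 mm long, about 0.15 kg, standing upright. Origin: centre of its foot; z along it to the tail. Plug 36 mm diameter from 0 to 48 mm (white, ribbed; smooth brass collar from 26 mm), copper tail 10 mm diameter to 82 mm, end flange 28 mm diameter, 5 mm thick. Lies with tail to tester +x; 10 to 14 mm play between shoulder and flange over wall and claw.
- flange (a point): Centre of the inner face of the coupling's end flange (on its axis, 82 mm from the foot).
- screwdriver: Bystander: screwdriver with a yellow handle, 190 mm, lying.
- brass_collar: Bystander: loose brass ring 38 mm diameter, 22 mm high.
- hose_clamp: Bystander: steel hose clamp 47 mm diameter, 12 mm high.
- bracket: Bystander: aluminium bracket 50 x 34 x 33 mm.
- connector: Bystander: cream connector block 72 x 36 x 28 mm.
- shell: Bystander: white half shell of a plug housing, about 215 x 130 x 34 mm.
- screw_tray: Bystander: grey divided tray 110 x 80 x 22 mm.
Things that resemble listed ones, but are neither listed nor needed, are in the scene too. Leave any pink or turquoise look-alike of the coupling alone.

How it is judged (in metres and radians):
On the way, in this order (a step that is already met when the one before it is completed fails the run):
1. the coupling lies in the saddle, tail in both slots, flange behind the claw, let go and at rest (y of coupling in the frame of tester between -0.005 and 0.005 m and z of coupling in the frame of tester between 0.07 and 0.08 m and x of coupling in the frame of tester between -0.125 and -0.095 m and angle between the z axis of coupling and the x axis of tester, either way round below 0.12 rad and x of flange in the frame of claw between -0.002 and 0.03 m and contact force between the fingers and coupling below 0.1 N and linear speed of coupling below 0.02 m/s), for 0.2 s.
2. the lock button is squeezed in (value of joint lock_button above 0.0035 m), for 0.1 s.
At the end, for the whole second after the job is handed in: The coupling lies on the test axis in the saddle (5 mm, 0.12 rad), shoulder behind wall, flange behind claw, untouched by the robot, over 6 N on claw and tester; the fingers hold the handle and keep the rod at rest at the long line, 25 mm within 4 mm (y of coupling in the frame of tester between -0.005 and 0.005 m and z of coupling in the frame of tester between 0.07 and 0.08 m and x of coupling in the frame of tester between -0.125 and -0.095 m and angle between the z axis of coupling and the x axis of tester, either way round below 0.12 rad and x of flange in the frame of claw between -0.002 and 0.03 m and value of joint pull_rod between 0.021 and 0.029 m and contact force between the fingers and gauge above 3 N and contact force between each of the arm, the fingers and coupling below 0.1 N and contact force between coupling and gauge above 6 N and contact force between coupling and tester above 6 N and velocity of joint pull_rod between -0.01 and 0.01 m/s); the arm keeps its last pose, push and grip.
It fails at once if another thing on the bench is moved more than 30 mm (distance of any of screwdriver, brass_collar, hose_clamp, bracket, connector, shell, screw_tray from where it was at the start of the episode above 0.03 m).
It also fails if it takes over 53 s, if anything falls off the work surface, if the arm or the gripper's body presses on something with over 40 N, if the wrist force passes 120 N, or if a joint passes its speed limit or range.

## Robot

A 7-joint arm with a two-finger parallel gripper is mounted at the origin on the work surface. World frame = base frame: x ahead of the robot, y to its left, z up, the work surface at z = 0. Lengths are in m, angles in degrees, forces in N, time in s.
With the tool pointing down it reaches from about 0.425 to 0.875 m from the base axis. Payload 4.7 kg.
Tool frame: the origin (TCP) lies midway between the tips of the shut fingers; the grasp point (between the pads) lies 19 mm behind it; z points along the fingers, x is the direction in which the jaws open and shut, and the axes are right-handed (so a half turn about z gives the same grasp; the last joint's range is limited). The gripper opens to 87 mm and grips with 3 to 60 N. Pads are 19 mm wide; open, the fingers measure 117 mm over their backs; the gripper's body (75 mm by 190 mm) begins 51 mm behind the grasp point.
Start: joints at [76.095, 18.392, -4.016, 83.108, 1.295, 78.541, -3.26], TCP at [0.165, -0.629, 0.223] pointing down, gripper open.
Joint ranges: [-163.93, 163.93], [-17.29, 119.83], [-79.2, 71.16], [3.27, 140.29], [-89.18, 269.18], [5.43, 117.66], [-154.24, 154.24]. Speed limits (degrees/s): [147.25, 147.25, 180, 180, 180, 180, 180].

## Interface

Orientations are given as [roll, pitch, yaw] about the fixed x, y, z axes, in that order (R = Rz(yaw) Ry(pitch) Rx(roll)).
In Python, from cell import telemetry, optics, env gives the robot as it stands.
- The arm moves only by the tool arm_command, never from a script. Its arguments are lists of equal length, an entry for each row: "translation": the shift along the tool's x, y, z in cm, a list of three; "twist": the turn about the tool's z in degrees. In form: {"translation": [[x, y, z], ...], "twist": [twist, ...]}. A call has 1 to 10 rows; each row shifts and turns the pose as measured when the row begins, along the tool's axes as they then stand; what a row does not reach is not made up. A row lasts 1/8 s, in which the tool goes at most 62.5 mm and 10.7 degrees, less where a joint would pass 70% of its speed; a pose out of reach is approached as far as the arm can. A call is refused whole if a number of a shift passes 6.25 or a number of a turn 10.7, either way. A call with a gripper value outside its range is refused whole. "grip" is the opening in per cent of the stroke, from 0 (shut) to 100 (fully open), set as the call begins (left out, the last holds). The fingers move at their own pace and stop on an object; "force" is the grip in N (left out, the last holds). Time passes only in rows, so rows that do not move let the fingers close. It gives the time, the measured TCP pose, the force and the opening at its end, in the units of the state.
- telemetry.get_obs(): the state, without advancing time (a new reading comes with each control period).
- optics.read_camera(name): name is "scene" or "top" or "wrist"; returns a dict with "img" (400x640x3 uint8, blue, green, red), "fx", "fy", "cx", "cy" (pixels), "dist" ([k1, k2, p1, p2, k3] as OpenCV has them; the pictures are not rectified), "extrinsics" (4x4, takes a point from camera to world coordinates); the wrist camera has in their place "hand_eye" (4x4, takes a point from camera to tool coordinates, whose origin is the TCP and whose axes are the tool frame's). Camera axes: x right, y up, looking along -z (the intrinsics and any distortion apply to the point x, -y, -z); pixel columns grow to the right and rows downward; lengths in m; the calibration is good to about 2 mm. A picture is of the moment at which its call begins: read the wrist's pose just before it. There is no depth.
- env.sign_off(): hands the job in, once; it reports no verdict.
The state is a dict: "time_s": time; "qpos": joint angles; "joint_velocities": joint speeds; "effort": joint torques, N m; "tool_pos": TCP position; "tool_rot": TCP orientation; "force": force on the tool from outside, world axes, zero at the start; "wrist_torque": the same for the moment, N m; "grip_width": finger opening in m.
Only numpy, scipy, OpenCV 4.12 (cv2) and the standard library are available. Lean on these libraries where they do the work, as an engineer would, in place of code of your own. Each camera call takes 0.05 s, during which the arm holds its last target. There are 200 camera calls.

## Working session

There is one attempt and no reset: what is moved stays moved. The work goes in short steps, Python scripts to look and compute and a tool call to move; the robot and the scene stay as the last step left them, time stands still between calls to the robot, and variables do not carry over. Pictures are saved under pics/ and viewed, about 8 in all and at most 12, crops included, and the job is handed in when it is done.

Besides the shell and the picture viewer there is one more tool, called after "Request:" by a JSON object that holds its "api" and its "payload". arm_command: Moves the arm, as the interface text tells. Its arguments: {"type":"object","properties":{"translation":{"type":"array","items":{"type":"array","items":{"type":"number"}}},"twist":{"type":"array","items":{"type":"number"}},"grip":{"type":"number"},"force":{"type":"number"}},"required":["translation","twist"]}

```bash
ls; mkdir -p pics; cat > h.py <<'E'
import numpy as np, cv2
from cell import telemetry, optics, env
from scipy.spatial.transform import Rotation as R
def tool():
    o=telemetry.get_obs(); T=np.eye(4); T[:3,:3]=R.from_euler('xyz',o['tool_rot'],degrees=True).as_matrix(); T[:3,3]=o['tool_pos']; return T
def cam(n):
    T=tool(); c=optics.read_camera(n); c['E']=np.array(c['extrinsics']) if n!='wrist' else T@np.array(c['hand_eye'])
    c['K']=np.array([[c['fx'],0,c['cx']],[0,c['fy'],c['cy']],[0,0,1.]]); return c
def plane(c,uv,z):
    p=cv2.undistortPoints(np.array(uv,float).reshape(-1,1,2),c['K'],np.array(c['dist'])).reshape(-1,2)
    d=np.c_[p[:,0],-p[:,1],-np.ones(len(p))]@c['E'][:3,:3].T; o=c['E'][:3,3]
    return o+d*((z-o[2])/d[:,2])[:,None]
def proj(c,P):
    P=(np.atleast_2d(P)-c['E'][:3,3])@c['E'][:3,:3]
    return cv2.projectPoints(P*[1,-1,-1],np.zeros(3),np.zeros(3),c['K'],np.array(c['dist']))[0].reshape(-1,2)
E
python3 - <<'E'
from h import *
print(telemetry.get_obs())
a=cam('scene');b=cam('top')
for n,c in(('scene',a),('top',b)):
    cv2.imwrite(f'pics/{n}0.png',c['img']); print(n,c['E'].round(3).tolist(),c['fx'])
E
```

```text
pics
{'time_s': 0.0, 'qpos': array([76.09636902, 18.43856117, -4.01637691, 83.17647762,  1.29541361,
       78.54195009, -3.25878473]), 'joint_velocities': array([-0.04578671,  0.10503335,  0.06315733,  0.0327291 ,  0.03210997,
       -0.03037329, -0.04637376]), 'effort': array([ 7.24035181e-05, -4.91292071e+01, -4.03772732e-01, -3.12525809e+01,
       -6.40113931e-02,  4.37561644e-02,  1.41143446e-04]), 'tool_pos': array([ 0.16487903, -0.62814642,  0.2214535 ]), 'tool_rot': array([ 1.79993946e+02,  1.11714242e-01, -7.52844903e+01]), 'force': array([ 0.55534977, -0.19452429, -0.74519507]), 'wrist_torque': array([ 0.04380985, -0.00916799, -0.03386664]), 'grip_width': 0.08663491255223763}
scene [[-0.339, -0.657, 0.674, 1.118], [0.941, -0.225, 0.253, 0.221], [-0.015, 0.72, 0.694, 0.68], [0.0, 0.0, 0.0, 1.0]] 386.23259030452806
top [[-0.138, 0.969, -0.205, 0.372], [-0.99, -0.135, 0.029, 0.022], [0.001, 0.207, 0.978, 0.887], [0.0, 0.0, 0.0, 1.0]] 385.12040608134726
```

View pics/top0.png

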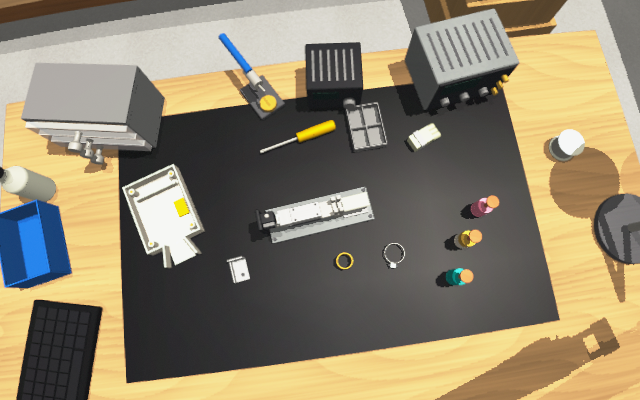

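View pics/scene0.png

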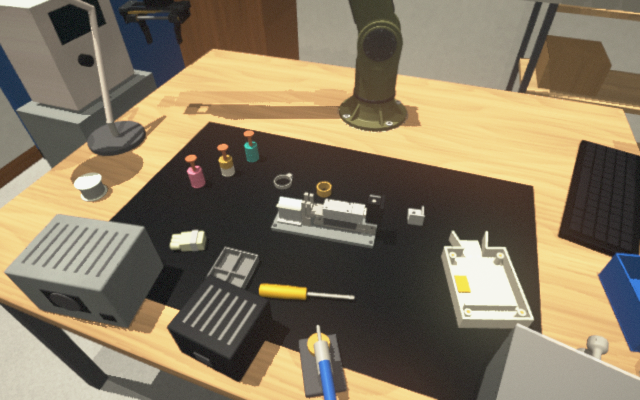

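The couplings are pink (485,206), white/brass (468,239) and turquoise (459,277) in top. In scene they are at (196,175), (227,163) and (251,148). I choose the middle white/brass one. The tester runs from the handle (265,220) to the saddle (355,203). Next is a close crop plus measurements.

```bash
python3 - <<'E'
from h import *
a=cam('scene');b=cam('top')
A=cv2.resize(a['img'][125:250,180:400],None,fx=3.6,fy=3.6,interpolation=cv2.INTER_CUBIC)[:,:792]
B=cv2.resize(b['img'][180:300,250:500],None,fx=3.2,fy=3.2,interpolation=cv2.INTER_CUBIC)[:,:792]
cv2.imwrite('pics/top1.png',B);cv2.imwrite('pics/scene1.png',A)
print(plane(b,[[474,236]],.087), plane(b,[[265,220],[355,203]],.075))
E
```

```text
[[ 0.43004684 -0.29758535  0.087     ]] [[ 0.5271731   0.13558513  0.075     ]
 [ 0.53741856 -0.06075687  0.075     ]]
```

View pics/top1.png

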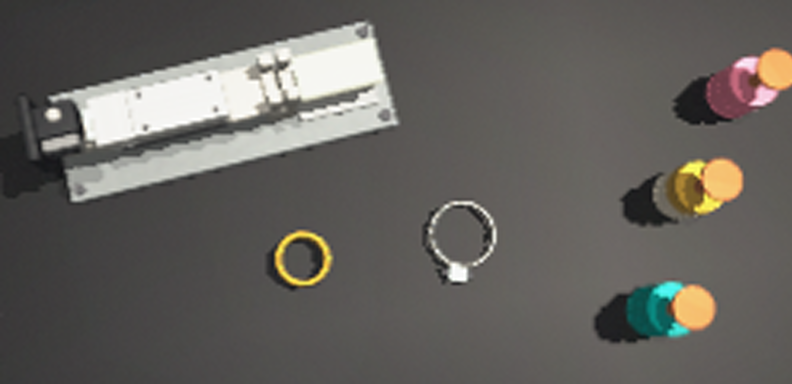

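View pics/scene1.png

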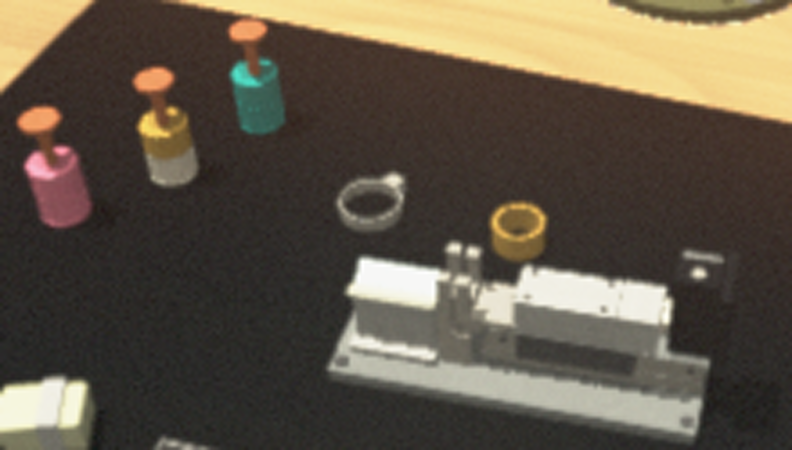

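```bash
python3 - <<'E'
from h import *
a=cam('scene');b=cam('top')
c=np.array([[370,22],[397,125],[75,203],[50,97]])/3.2+[250,180]
P=plane(b,c,.012);print(P.round(4))
m=P.mean(0); d=(P[2]+P[3]-P[0]-P[1])[:2]/2; print('centre',m.round(4),'len',np.linalg.norm(d),'ang',np.degrees(np.arctan2(d[1],d[0])),'w',np.linalg.norm(P[0]-P[1]),np.linalg.norm(P[2]-P[3]))
s=np.array([[366,262],[330,372],[700,436],[708,358]])/3.6+[180,125]
print('scene corners',plane(a,s,.012).round(4))
def blob(im,box):
    x0,y0,x1,y1=box; h=cv2.cvtColor(im,cv2.COLOR_BGR2HSV)[y0:y1,x0:x1]
    return h
# orange flange
for n,cc,box in(('top',b,(460,220,490,255)),('scene',a,(213,140,236,160))):
    h=blob(cc['img'],box); 
    mk=((h[...,0]<20)&(h[...,1]>90)&(h[...,2]>120)).astype(np.uint8)
    k,l,st,ce=cv2.connectedComponentsWithStats(mk); i=1+st[1:,4].argmax()
    u=ce[i]+box[:2]; print(n,st[i],u,plane(cc,[u],.087).round(4))
E
```

```text
[[ 0.5851 -0.0978  0.012 ]
 [ 0.5068 -0.105   0.012 ]
 [ 0.4828  0.131   0.012 ]
 [ 0.5617  0.1406  0.012 ]]
centre [0.5341 0.0172 0.012 ] len 0.238381179417466 ang 95.70787615632895 w 0.07866439685141643 0.0795020840439768
scene corners [[ 0.487  -0.1118  0.012 ]
 [ 0.5896 -0.0924  0.012 ]
 [ 0.5635  0.1459  0.012 ]
 [ 0.4982  0.1352  0.012 ]]
top [  9   9  13  14 133] [475.31578947 235.45112782] [[ 0.4308 -0.3006  0.087 ]]
scene [ 4  3 11  8 66] [222.16666667 146.86363636] [[ 0.4306 -0.2997  0.087 ]]
```

```bash
cat >> h.py <<'E'
def plan(p,yaw,n):
    o=telemetry.get_obs(); x=np.array(o['tool_pos']); y0=o['tool_rot'][2]; dy=(yaw-y0+180)%360-180
    st=(np.array(p)-x)/n; rows=[]
    for i in range(n):
        a=np.radians(y0+dy*i/n); c,s=np.cos(a),np.sin(a)
        rows.append([round(float(v)*100,2) for v in (c*st[0]+s*st[1], s*st[0]-c*st[1], -st[2])])
    print(rows,[round(-dy/n,2)]*n)
E
python3 - <<'E'
from h import *
plan((.431,-.300,.15),5.7,9)
E
```

```text
[[-2.78, -3.79, 0.8], [-2.15, -4.17, 0.8], [-1.47, -4.46, 0.8], [-0.76, -4.64, 0.8], [-0.02, -4.7, 0.8], [0.71, -4.64, 0.8], [1.43, -4.47, 0.8], [2.11, -4.2, 0.8], [2.74, -3.81, 0.8]] [np.float64(-9.0), np.float64(-9.0), np.float64(-9.0), np.float64(-9.0), np.float64(-9.0), np.float64(-9.0), np.float64(-9.0), np.float64(-9.0), np.float64(-9.0)]
```

Request:
{"api": "arm_command", "payload": {"translation": [[-2.8,-3.8,0.8],[-2.15,-4.2,0.8],[-1.5,-4.5,0.8],[-0.8,-4.6,0.8],[0,-4.7,0.8],[0.7,-4.6,0.8],[1.4,-4.5,0.8],[2.1,-4.2,0.8],[2.7,-3.8,0.8],[0,0,0]], "twist": [-9,-9,-9,-9,-9,-9,-9,-9,-9,0], "grip": 60, "force": 10}}

```text
time_s: 1.55
tool_pos: [0.4311, -0.285, 0.1476]
tool_rot: [179.8, -0.0, 8.3]
force: [-0.1, -2.1, -0.1]
grip_width: 0.0522
```

```bash
python3 - <<'E'
from h import *
c=cam('wrist'); cv2.imwrite('pics/w0.png',c['img']); print(tool()[:3,3].round(4))
h=cv2.cvtColor(c['img'],cv2.COLOR_BGR2HSV); mk=((h[...,0]<20)&(h[...,1]>90)&(h[...,2]>120)).astype(np.uint8)
k,l,st,ce=cv2.connectedComponentsWithStats(mk)
for i in range(1,k):
    if st[i,4]>300: print(st[i],ce[i],plane(c,[ce[i]],.087).round(4))
print(proj(c,[.431,-.3,.087]))
plan((.431,-.300,.078),5.7,5)
E
```

```text
[ 0.4298 -0.2874  0.1478]
[   0    0   90  131 6753] [44.97497409 57.14630535] [[ 0.2332 -0.1995  0.087 ]]
[ 96  33   9 110 520] [100.30961538  82.14423077] [[ 0.2721 -0.2113  0.087 ]]
[ 294  216   37   38 1030] [311.9184466  236.22135922] [[ 0.4293 -0.301   0.087 ]]
[[314.40068415 235.30592414]]
[[-0.01, 0.25, 1.4], [-0.01, 0.25, 1.4], [-0.01, 0.25, 1.4], [-0.0, 0.25, 1.4], [-0.0, 0.25, 1.4]] [np.float64(0.47), np.float64(0.47), np.float64(0.47), np.float64(0.47), np.float64(0.47)]
```

View pics/w0.png

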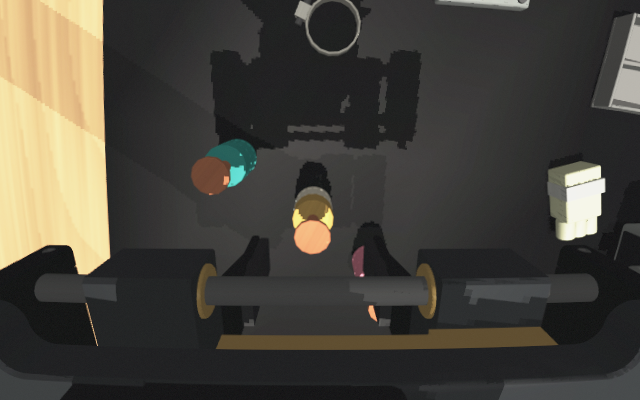

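Wrist view: our brass coupling's flange is at (312,236), turquoise at (208,175), and pink partly behind the right finger at (370,300). The three views agree on the flange, (0.430, -0.3005). I descend onto it.

Request:
{"api": "arm_command", "payload": {"translation": [[0,0.5,1.4],[0,0.4,1.4],[0,0.3,1.4],[0,0.1,1.4],[0,0.1,1.3],[0,0,0]], "twist": [0.8,0.7,0.5,0.4,0,0]}}

```text
time_s: 2.35
tool_pos: [0.4277, -0.3069, 0.0726]
tool_rot: [179.8, 0.2, 4.9]
force: [0.1, 0.0, 0.3]
grip_width: 0.0519
```

```bash
python3 -c "
from h import *
plan((.430,-.3005,.077),5.7,2)"
```

```text
[[0.14, -0.31, -0.22], [0.15, -0.31, -0.22]] [np.float64(-0.39), np.float64(-0.39)]
```

Request:
{"api": "arm_command", "payload": {"translation": [[0.15,-0.35,-0.25],[0.15,-0.3,-0.1],[0,0,0]], "twist": [-0.4,-0.4,0]}}

```text
time_s: 2.72
tool_pos: [0.4315, -0.2996, 0.0776]
tool_rot: [179.7, 0.1, 5.8]
force: [0.4, 0.9, -1.3]
grip_width: 0.0523
```

Request:
{"api": "arm_command", "payload": {"translation": [[0,0,0],[0,0,0],[0,0,0],[0,0,0]], "twist": [0,0,0,0], "grip": 10, "force": 15}}

```text
time_s: 3.22
tool_pos: [0.4318, -0.2999, 0.0783]
tool_rot: [179.6, 0.0, 5.8]
force: [0.2, -0.9, 0.1]
grip_width: 0.0268
```

```bash
python3 - <<'E'
from h import *
b=cam('top')
print('pink',plane(b,[[492,202]],.087),'clamp',plane(b,np.array([[460,235],[458,272]])/3.2+[250,180],.01))
print('foot goal',plane(b,np.array([[610,80]])/3.2+[250,180],0))
E
```

```text
pink [[ 0.49646216 -0.352491    0.087     ]] clamp [[ 0.42261634 -0.13689743  0.01      ]
 [ 0.39711464 -0.13105843  0.01      ]]
foot goal [[ 0.51998261 -0.26870147  0.        ]]
```

Request:
{"api": "arm_command", "payload": {"translation": [[0,0,-1.2],[2,-0.3,0],[2.4,-0.4,0],[2.3,-0.4,0],[2,-0.4,0],[0.3,0,0],[0,0,0]], "twist": [0,0,0,0,0,0,0]}}

```text
time_s: 4.15
tool_pos: [0.5215, -0.2765, 0.0931]
tool_rot: [179.6, 0.1, 5.7]
force: [0.1, -0.8, -2.1]
grip_width: 0.0268
```

```bash
python3 - <<'E'
from h import *
o=telemetry.get_obs(); print(o['tool_pos'],o['tool_rot'],o['grip_width'],o['force'])
a=cam('scene'); u=proj(a,o['tool_pos'])[0].astype(int); print(u)
cv2.imwrite('pics/s2.png',cv2.resize(a['img'][u[1]-60:u[1]+60,u[0]-80:u[0]+80],None,fx=4,fy=4))
plan((.52,-.275,.078),5.7,2)
E
```

```text
[ 0.52153754 -0.27646856  0.09307862] [1.79558091e+02 7.62206406e-02 5.68089342e+00] 0.026823825004404597 [ 0.06895006 -0.81324265 -2.0879082 ]
[211 167]
[[-0.06, -0.08, 0.75], [-0.06, -0.08, 0.75]] [np.float64(-0.02), np.float64(-0.02)]
```

View pics/s2.png

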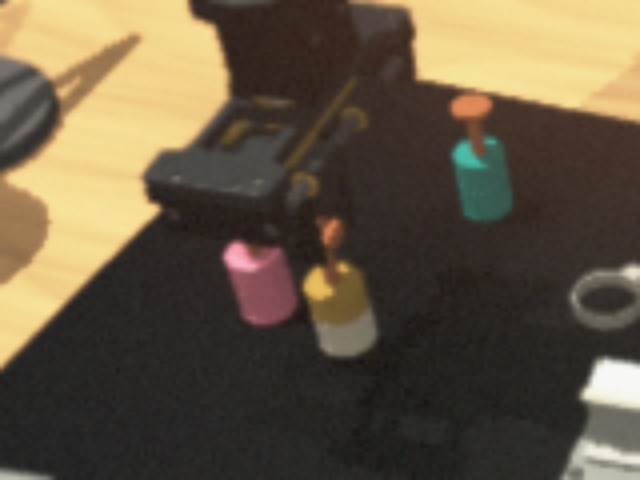

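The crop shows the coupling hanging from the fingers at (335,290), clear of pink at (260,280). Now I tip it along the arc.

Request:
{"api": "arm_command", "payload": {"translation": [[0,0,1.4],[0,-1.1,0],[0,-1.1,0],[0,-1.1,0.2],[0,-1.1,0.3],[0,-1,0.5],[0,-1,0.6],[0,-0.9,0.7],[0,-0.8,0.8],[0,0,0]], "twist": [0,0,0,0,0,0,0,0,0,0]}}

```text
time_s: 5.45
tool_pos: [0.524, -0.19, 0.0614]
tool_rot: [178.7, -1.2, 5.9]
force: [-1.9, -0.9, -0.3]
grip_width: 0.0264
```

```bash
python3 - <<'E'
from h import *
o=telemetry.get_obs(); print(o['tool_pos'],o['tool_rot'],o['grip_width'],o['force'])
a=cam('scene'); u=proj(a,o['tool_pos'])[0].astype(int); print(u)
cv2.imwrite('pics/s3.png',cv2.resize(a['img'][u[1]-60:u[1]+60,u[0]-80:u[0]+80],None,fx=4,fy=4))
E
```

```text
[ 0.52395674 -0.1900039   0.06144888] [178.74468685  -1.23671995   5.94390375] 0.02639523777349939 [-1.85123913 -0.87648116 -0.27789813]
[244 185]
```

View pics/s3.png

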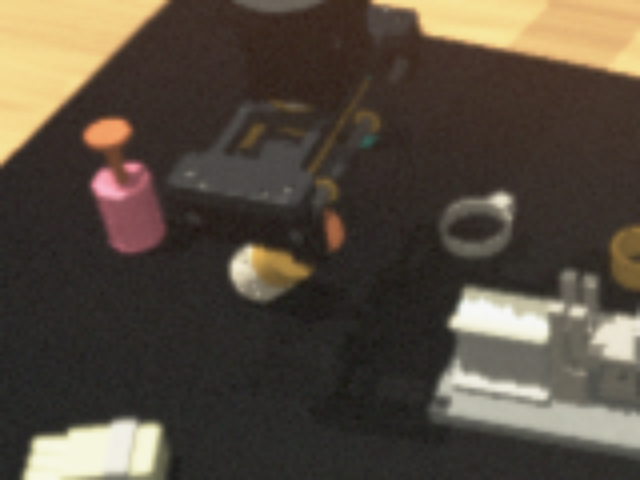

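Picture: the coupling is tilted about 50–60°, with its flange at (332,230) and its foot at (255,275). I continue down.

Request:
{"api": "arm_command", "payload": {"translation": [[0,-0.5,0.8],[0,-0.5,0.9],[0,-0.4,0.9],[0,-0.4,0.9],[0,-0.3,0.9],[0,-0.2,0.9],[0,0,0]], "twist": [0,0,0,0,0,0,0]}}

```text
time_s: 6.38
tool_pos: [0.5256, -0.1666, 0.0074]
tool_rot: [178.8, -1.5, 5.8]
force: [1.1, 0.1, 0.5]
grip_width: 0.026
```

Request:
{"api": "arm_command", "payload": {"translation": [[0,0,0],[0,0,0],[0,0,-2.5],[0,0,-4],[0,2.5,-3],[0,3.5,-1],[0,3.5,0],[0,1.5,0],[0,0,0]], "twist": [0,0,0,0,0,0,0,0,0], "grip": 60}}

```text
time_s: 7.5
tool_pos: [0.5329, -0.2787, 0.1199]
tool_rot: [178.6, -1.5, 5.8]
force: [0.9, 0.3, -0.1]
grip_width: 0.0522
```

```bash
python3 - <<'E'
from h import *
print(telemetry.get_obs()['tool_rot'])
c=cam('wrist'); cv2.imwrite('pics/w1.png',c['img'])
E
```

```text
[178.6086896   -1.48815005   5.76705722]
```

View pics/w1.png

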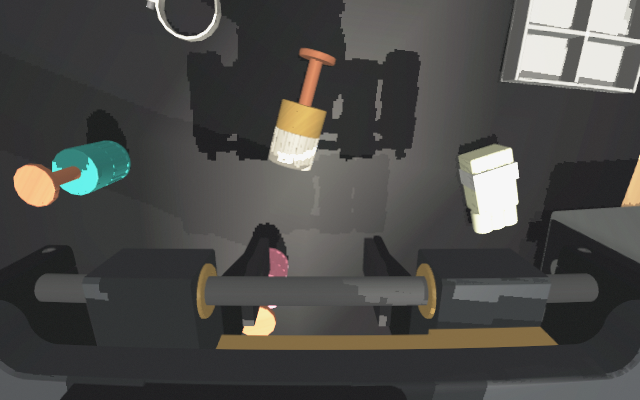

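Picture: the coupling lies with its flange at (317,56), shoulder at (302,106), and foot near (290,165). It is rolled slightly off the tester's direction.

```bash
python3 - <<'E'
from h import *
c=cam('wrist');b=cam('top')
P=plane(c,[[316,57],[302.5,106],[278,100],[327,112]],.017);print(P.round(4))
f,s=P[0],P[1]; print('len',np.linalg.norm(f-s),'w',np.linalg.norm(P[2]-P[3]))
d=f-s; an=np.degrees(np.arctan2(d[1],d[0]));print('ang',an)
# top check: orange
u0=proj(b,f)[0];print(u0)
h=cv2.cvtColor(b['img'],cv2.COLOR_BGR2HSV); x,y=u0.astype(int); w=h[y-20:y+20,x-20:x+40]
mk=((w[...,0]>5)&(w[...,0]<35)&(w[...,1]>80)&(w[...,2]>60)).astype(np.uint8);k,l,st,ce=cv2.connectedComponentsWithStats(mk)
for i in range(1,k):
  if st[i,4]>8: print(st[i],plane(b,[ce[i]+[x-20,y-20]],.017))
g=s-d/np.linalg.norm(d)*.022; print('grasp',g.round(4))
plan((g[0],g[1],.06),an-90,4)
E
```

```text
[[ 0.5231 -0.1654  0.017 ]
 [ 0.5161 -0.2025  0.017 ]
 [ 0.4965 -0.1999  0.017 ]
 [ 0.536  -0.2052  0.017 ]]
len 0.03780139310171262 w 0.03983148420167059
ang 79.38211736081982
[398.91649865 208.20676786]
[ 19  12  30  16 295] [[ 0.51992753 -0.19982546  0.017     ]]
grasp [ 0.5121 -0.2241  0.017 ]
[[-0.39, -1.35, 1.49], [-0.49, -1.32, 1.49], [-0.58, -1.28, 1.49], [-0.67, -1.24, 1.49]] [np.float64(4.15), np.float64(4.15), np.float64(4.15), np.float64(4.15)]
```

Request:
{"api": "arm_command", "payload": {"translation": [[-0.4,-1.4,1.5],[-0.5,-1.4,1.5],[-0.6,-1.3,1.5],[-0.7,-1.3,1.5],[0,0,0]], "twist": [4,4,4,3.2,0]}}

```text
time_s: 8.28
tool_pos: [0.5126, -0.2131, 0.056]
tool_rot: [179.2, -1.7, -9.1]
force: [0.9, 0.4, 1.0]
grip_width: 0.0525
```

```bash
python3 - <<'E'
from h import *
plan((.5125,-.2222,.004),-9.3,4)
E
```

```text
[[0.03, 0.23, 1.3], [0.03, 0.23, 1.3], [0.03, 0.23, 1.3], [0.03, 0.23, 1.3]] [np.float64(0.06), np.float64(0.06), np.float64(0.06), np.float64(0.06)]
```

Request:
{"api": "arm_command", "payload": {"translation": [[0,0.4,1.3],[0,0.3,1.3],[0,0.2,1.3],[0,0,1],[0,0,0]], "twist": [0,0,0,0,0]}}

```text
time_s: 8.9
tool_pos: [0.5135, -0.2252, 0.0045]
tool_rot: [179.2, -1.8, -9.0]
force: [-0.0, -0.4, 0.0]
grip_width: 0.0521
```

Request:
{"api": "arm_command", "payload": {"translation": [[0,0,0],[0,0,0],[0,0,0],[0,0,0]], "twist": [0,0,0,0], "grip": 10, "force": 25}}

```text
time_s: 9.4
tool_pos: [0.5143, -0.2252, 0.0054]
tool_rot: [179.2, -1.9, -9.0]
force: [1.4, -0.6, -0.9]
grip_width: 0.0358
```

```bash
python3 - <<'E'
from h import *
plan((.5475,-.122,.135),5.7,6)
E
```

```text
[[0.28, -1.79, -2.16], [0.35, -1.77, -2.16], [0.43, -1.76, -2.16], [0.5, -1.74, -2.16], [0.58, -1.71, -2.16], [0.65, -1.69, -2.16]] [np.float64(-2.45), np.float64(-2.45), np.float64(-2.45), np.float64(-2.45), np.float64(-2.45), np.float64(-2.45)]
```

Request:
{"api": "arm_command", "payload": {"translation": [[0,0,-2.2],[0,0,-2.2],[0.5,-2.1,-2.2],[0.6,-2.1,-2.2],[0.6,-2.1,-2.2],[0.6,-2.1,-2.2],[0.6,-2.1,0],[0,0,0]], "twist": [0,0,-3,-3,-3,-3,-2.7,0]}}

```text
time_s: 10.4
tool_pos: [0.5435, -0.1159, 0.1388]
tool_rot: [178.7, -1.4, 6.2]
force: [-0.7, -0.3, -2.3]
grip_width: 0.0353
```

```bash
python3 - <<'E'
from h import *
o=telemetry.get_obs();print(o['tool_pos'],o['tool_rot'],o['grip_width'],o['force'])
c=cam('wrist'); cv2.imwrite('pics/w2.png',cv2.resize(c['img'][:300,120:520],None,fx=2,fy=2))
a=cam('scene');
u=proj(a,o['tool_pos'])[0].astype(int)
cv2.imwrite('pics/s4.png',cv2.resize(a['img'][u[1]-60:u[1]+60,u[0]-60:u[0]+100],None,fx=5,fy=5,interpolation=cv2.INTER_CUBIC)); print(u)
E
```

```text
[ 0.54352135 -0.11585815  0.1388259 ] [178.74435262  -1.42994751   6.16170846] 0.03526411421572457 [-0.69590231 -0.28202669 -2.3411169 ]
[265 172]
```

View pics/w2.png

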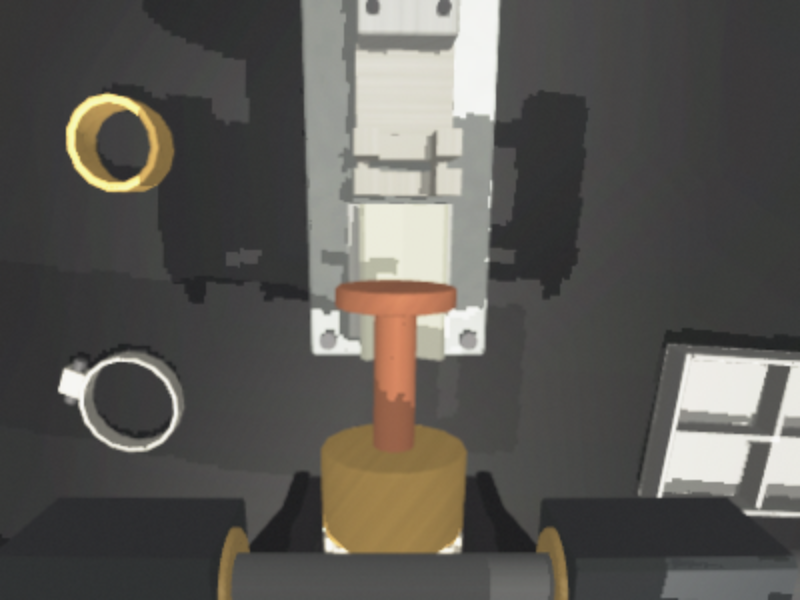

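View pics/s4.png

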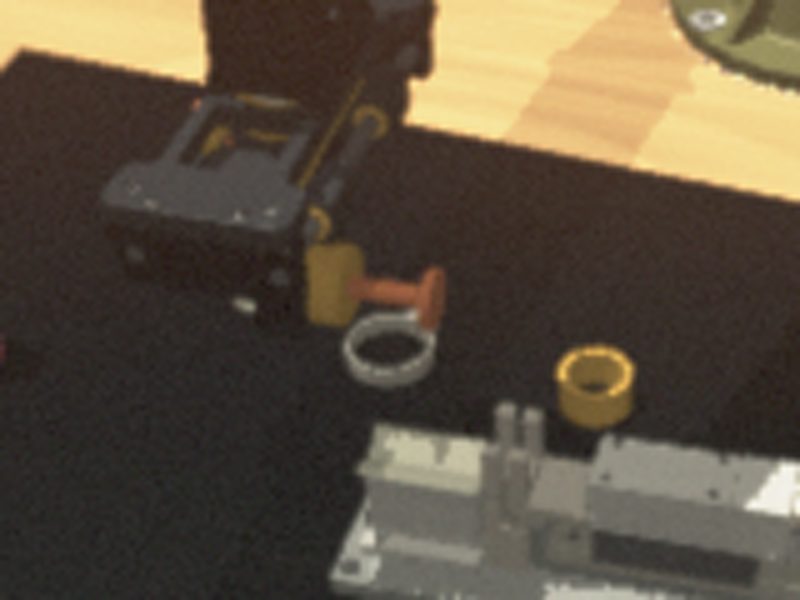

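Wrist view: the coupling's axis runs (396,297)–(394,450) in the crop, pointing along the tester. Wall and claw tops are centred at x≈408. The scene crop shows it held nearly level. Now the numbers.

```bash
python3 - <<'E'
from h import *
c=cam('wrist')
cr=lambda l:np.array(l,float)/2+[120,0]
T0=np.array([.534,.0172]); an=np.radians(95.7); e=np.array([np.cos(an),np.sin(an)]); n=np.array([-e[1],e[0]])
def rep(t,uv,z):
    P=plane(c,cr(uv),z)[:,:2]; print(t,P.round(4).tolist(),'tester xy',[(round((p-T0)@e*1e3,1),round((p-T0)@n*1e3,1)) for p in P])
rep('flange',[[396,285],[396,310]],.151); rep('tailbase',[[394,450]],.151)
rep('flange w',[[336,297],[456,297]],.151)
rep('shoulder w',[[321,460],[467,460]],.151)
rep('wall top L R',[[354,180],[462,180]],.086); rep('wall face top edge',[[408,195]],.086)
rep('claw top L R',[[353,140],[462,140]],.085)
rep('slot R',[[435,162],[435,180]],.086)
rep('barrel',[[358,20],[459,20],[408,37]],.078)
rep('base corners',[[313,354],[484,353]],.012);rep('base edges',[[303,20],[499,20]],.012)
T=tool(); p=T[:2,3]; print('tcp',(p-T0)@e,(p-T0)@n, T[:3,2])
g=T[:3,3]-T[:3,2]*.0125; g2=g[:2]; print('grip axis pt',(g2-T0)@e,(g2-T0)@n,g)
E
```

```text
flange [[0.5361, -0.0566], [0.5367, -0.0623]] tester xy [(np.float64(-73.6), np.float64(5.2)), (np.float64(-79.4), np.float64(5.2))]
tailbase [[0.5399, -0.0974]] tester xy [(np.float64(-114.6), np.float64(5.5))]
flange w [[0.5226, -0.0607], [0.5503, -0.0579]] tester xy [(np.float64(-76.4), np.float64(19.1)), (np.float64(-76.4), np.float64(-8.8))]
shoulder w [[0.522, -0.1018], [0.5586, -0.0984]] tester xy [(np.float64(-117.2), np.float64(23.8)), (np.float64(-117.4), np.float64(-13.0))]
wall top L R [[0.5223, -0.033], [0.5564, -0.0294]] tester xy [(np.float64(-48.8), np.float64(16.7)), (np.float64(-48.6), np.float64(-17.7))]
wall face top edge [[0.5398, -0.0358]] tester xy [(np.float64(-53.3), np.float64(-0.5))]
claw top L R [[0.5209, -0.021], [0.555, -0.0174]] tester xy [(np.float64(-36.7), np.float64(16.9)), (np.float64(-36.5), np.float64(-17.4))]
slot R [[0.5472, -0.0249], [0.5479, -0.0303]] tester xy [(np.float64(-43.2), np.float64(-8.9)), (np.float64(-48.6), np.float64(-9.1))]
barrel [[0.519, 0.0148], [0.5502, 0.0183], [0.535, 0.0117]] tester xy [(np.float64(-0.9), np.float64(15.1)), (np.float64(-0.5), np.float64(-16.3)), (np.float64(-5.6), np.float64(-0.4))]
base corners [[0.5076, -0.109], [0.5861, -0.1008]] tester xy [(np.float64(-122.9), np.float64(38.8)), (np.float64(-122.6), np.float64(-40.1))]
base edges [[0.4939, 0.0282], [0.5725, 0.0369]] tester xy [(np.float64(15.0), np.float64(38.8)), (np.float64(15.8), np.float64(-40.3))]
tcp -0.13673767328199604 0.004751162964927197 [ 0.02610563 -0.02031943 -0.99945266]
grip axis pt -0.13645252615779777 0.005050643418315199 [ 0.54252676 -0.11907947  0.15100224]
```

```bash
cat >> h.py <<'E'
def go(dw,n):  # world displacement -> constant-yaw rows in tool axes, cm
    print((tool()[:3,:3].T@np.array(dw)*100/n).round(2), 'x',n)
E
python3 - <<'E'
from h import *
an=np.radians(95.7); e=np.array([np.cos(an),np.sin(an)]); n=np.array([-e[1],e[0]])
d=e*.0552-n*.0058; T=tool(); print(T[:3,3],T[:2,3]+d,telemetry.get_obs()['tool_rot']); go([*d,0],4)
E
```

```text
[ 0.54285308 -0.11933347  0.13850908] [ 0.54314195 -0.06383035] [178.68895653  -1.36947175   5.86346018]
[ 0.15 -1.38 -0.03] x 4
```

Request:
{"api": "arm_command", "payload": {"translation": [[0.15,-1.4,0],[0.15,-1.4,0],[0.15,-1.4,0],[0.15,-1.4,0],[0,0,0]], "twist": [0,0,0,0,0]}}

```text
time_s: 11.18
tool_pos: [0.542, -0.0597, 0.1357]
tool_rot: [178.8, -1.2, 5.7]
force: [-0.0, -0.1, -1.0]
grip_width: 0.035
```

```bash
python3 - <<'E'
from h import *
T=tool(); o=telemetry.get_obs(); print(T[:3,3],o['tool_rot'],o['joint_velocities'].max()); 
go(np.array([.5432,-.0638,.100])-T[:3,3],3)
c=cam('wrist'); cv2.imwrite('pics/w3.png',c['img'])
h=cv2.cvtColor(c['img'],cv2.COLOR_BGR2HSV); mk=((h[...,0]<14)&(h[...,1]>110)&(h[...,2]>70)).astype(np.uint8)
k,l,st,ce=cv2.connectedComponentsWithStats(mk)
for i in range(1,k):
    if st[i,4]>300: print(st[i],ce[i])
E
```

```text
[ 0.54195705 -0.05968909  0.13568728] [178.76927619  -1.22325265   5.73973426] 1.1643103281753127
[0.   0.11 1.19] x 3
[ 288  141   60   85 2209] [317.19737438 173.62607515]
```

Request:
{"api": "arm_command", "payload": {"translation": [[0,0.15,1.2],[0,0.1,1.2],[0,0,1.0],[0,0,0],[0,0,0]], "twist": [0,0,0,0,0]}}

```text
time_s: 11.85
tool_pos: [0.5423, -0.0665, 0.0982]
tool_rot: [178.7, -1.1, 5.5]
force: [-0.5, -1.0, -1.3]
grip_width: 0.0352
```

```bash
python3 - <<'E'
from h import *
T=tool(); o=telemetry.get_obs(); print(T[:3,3],o['tool_rot'],o['force']); 
go(np.array([.5432,-.0638,.064])-T[:3,3],3)
c=cam('wrist'); cv2.imwrite('pics/w3.png',cv2.resize(c['img'][:300,120:520],None,fx=2,fy=2))
E
```

```text
[ 0.54230973 -0.06648249  0.09819705] [178.72943586  -1.10573532   5.48991986] [-0.52579913 -0.95371832 -1.28147157]
[ 0.02 -0.11  1.14] x 3
```

View pics/w3.png

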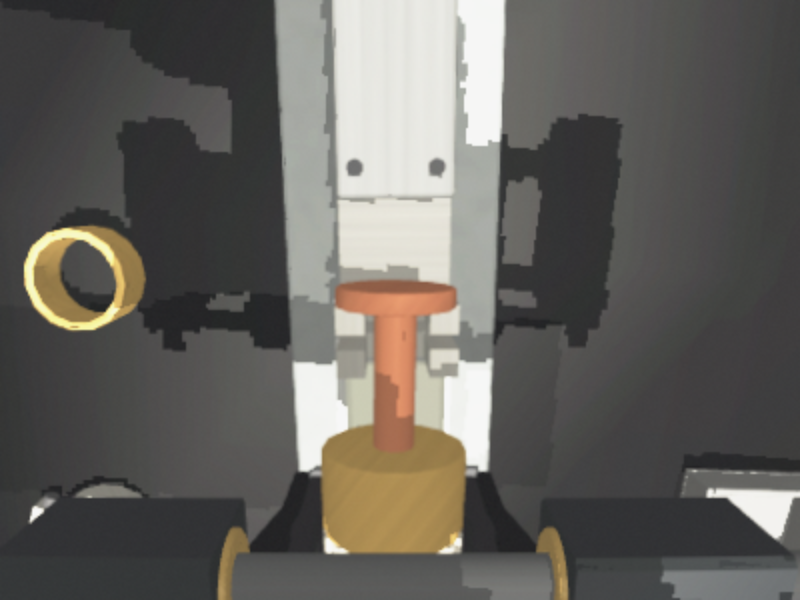

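Wrist view: the tail (x≈395) is centred over the slots (367–430) and the flange is past the claw. I descend.

Request:
{"api": "arm_command", "payload": {"translation": [[0,-0.25,1.1],[0,-0.1,1],[0,0,0.7],[0,0,0],[0,0,0]], "twist": [-0.1,0,0,0,0]}}

```text
time_s: 12.52
tool_pos: [0.5427, -0.0631, 0.0684]
tool_rot: [178.7, -1.1, 5.6]
force: [0.7, -0.8, -0.8]
grip_width: 0.0351
```

```bash
python3 - <<'E'
from h import *
T=tool(); o=telemetry.get_obs(); print(T[:3,3],o['tool_rot'],o['force']); 
go(np.array([.5432,-.0638,.0635])-T[:3,3],1)
E
```

```text
[ 0.54269666 -0.06312882  0.06836995] [178.71945418  -1.12164729   5.62018482] [ 0.74486864 -0.79087209 -0.82976017]
[0.03 0.06 0.49] x 1
```

Request:
{"api": "arm_command", "payload": {"translation": [[0,0,0.3],[0,0,0.2],[0,0,0],[0,0,0]], "twist": [0,0,0,0]}}

```text
time_s: 13.02
tool_pos: [0.5433, -0.0634, 0.0637]
tool_rot: [178.7, -1.2, 5.6]
force: [-0.1, -0.2, -0.5]
grip_width: 0.0354
```

Request:
{"api": "arm_command", "payload": {"translation": [[0,0,0],[0,0,0],[0,0,0],[0,0,-1.5],[0,0,-3],[0,0,-3],[0,0,-3],[0,0,0]], "twist": [0,0,0,0,0,0,0,0], "grip": 60}}

```text
time_s: 14.02
tool_pos: [0.5423, -0.0606, 0.1769]
tool_rot: [178.6, -1.5, 5.7]
force: [-0.4, 0.3, -0.5]
grip_width: 0.0524
```

```bash
python3 - <<'E'
from h import *
print(telemetry.get_obs()['tool_pos'])
c=cam('wrist'); A=cv2.resize(c['img'][:270,120:520],None,fx=1.5,fy=1.5)
b=cam('top'); u=proj(b,[.535,0,.075])[0].astype(int); print(u)
B=cv2.resize(b['img'][u[1]-40:u[1]+35,u[0]-70:u[0]+80],None,fx=4,fy=4,interpolation=cv2.INTER_CUBIC)
A=cv2.resize(A,(400,270)); 
a=cam('scene'); v=proj(a,[.535,0,.075])[0].astype(int); print(v)
S=cv2.resize(a['img'][v[1]-45:v[1]+45,v[0]-65:v[0]+65],(400,277),interpolation=cv2.INTER_CUBIC)[:270]
cv2.imwrite('pics/m1.png',np.vstack([np.hstack([A,S]),np.hstack([cv2.resize(B,(600,300)),np.zeros((300,200,3),np.uint8)])]))
E
```

```text
[ 0.54232835 -0.06057006  0.17691846]
[327 207]
[316 202]
```

View pics/m1.png

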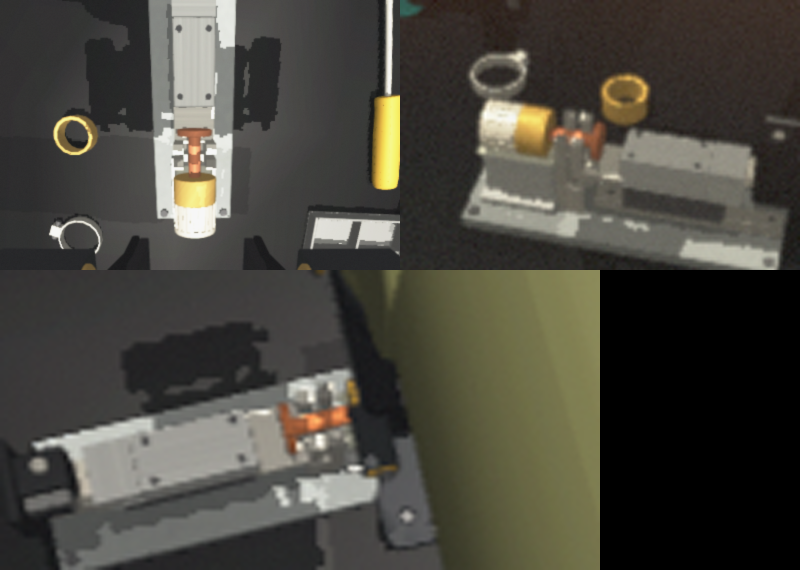

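Picture: the coupling lies in the saddle, with its tail in both slots and its flange behind the claw (scene (600,140), wrist (195,133)). It has been let go. Next I locate the handle.

```bash
python3 - <<'E'
from h import *
b=cam('top');a=cam('scene')
an=np.radians(95.7); e=np.array([np.cos(an),np.sin(an)]); n=np.array([-e[1],e[0]]); T0=np.array([.534,.0172])-.0028*e-.0005*n
tx=lambda P:[(round(float((p[:2]-T0)@e*1e3),1),round(float((p[:2]-T0)@n*1e3),1)) for p in P]
u=lambda l:np.array(l,float)/3.2+[250,180]
print('plate ends outer',tx(plane(b,u([[20,97],[33,160]]),.113)))
print('waist corners',tx(plane(b,u([[40,108],[75,100],[82,148],[45,158]]),.113)))
print('button',tx(plane(b,u([[42,143],[78,137],[62,143]]),.11)),'spot',tx(plane(b,u([[54,115]]),.113)))
v=lambda l:np.array(l,float)/3.6+[180,125]
print('scene handle',tx(plane(a,v([[680,255],[722,258],[735,268],[699,272]]),.113)))
# where would features project in top: dark/grey profile along axis line at z=.113
g=cv2.cvtColor(b['img'],cv2.COLOR_BGR2GRAY)
for y in (-6,6,15):
    P=np.array([np.r_[T0+e*x*1e-3+n*y*1e-3,.113] for x in range(84,150,2)]); q=proj(b,P).round().astype(int)
    print(y,list(zip(range(84,150,2),g[q[:,1],q[:,0]].tolist())))
E
```

```text
plate ends outer [(130.1, -20.7), (130.2, 21.2)]
waist corners [(119.1, -10.6), (96.2, -10.4), (98.3, 21.0), (122.5, 21.8)]
button [(122.8, 11.3), (99.6, 12.9), (110.3, 14.3)] spot [(111.3, -4.0)]
scene handle [(99.9, 8.7), (124.5, 11.8), (133.0, 5.0), (112.9, -3.2)]
-6 [(84, 159), (86, 160), (88, 162), (90, 186), (92, 197), (94, 197), (96, 160), (98, 30), (100, 41), (102, 44), (104, 43), (106, 41), (108, 110), (110, 150), (112, 150), (114, 140), (116, 82), (118, 44), (120, 44), (122, 42), (124, 42), (126, 35), (128, 37), (130, 43), (132, 40), (134, 47), (136, 56), (138, 55), (140, 55), (142, 56), (144, 56), (146, 55), (148, 54)]
6 [(84, 160), (86, 161), (88, 153), (90, 160), (92, 185), (94, 109), (96, 25), (98, 30), (100, 43), (102, 44), (104, 45), (106, 47), (108, 45), (110, 42), (112, 42), (114, 44), (116, 46), (118, 44), (120, 43), (122, 45), (124, 45), (126, 36), (128, 38), (130, 43), (132, 40), (134, 35), (136, 36), (138, 36), (140, 37), (142, 35), (144, 36), (146, 36), (148, 36)]
15 [(84, 159), (86, 161), (88, 165), (90, 177), (92, 148), (94, 127), (96, 66), (98, 49), (100, 83), (102, 108), (104, 111), (106, 110), (108, 96), (110, 99), (112, 112), (114, 111), (116, 111), (118, 101), (120, 108), (122, 108), (124, 82), (126, 25), (128, 36), (130, 44), (132, 40), (134, 36), (136, 35), (138, 35), (140, 34), (142, 36), (144, 37), (146, 35), (148, 37)]
```

```bash
cat >> h.py <<'E'
an=np.radians(95.7); e=np.array([np.cos(an),np.sin(an)]); n=np.array([-e[1],e[0]]); T0=np.array([.534,.0172])-.0028*e-.0005*n
def txy(p): return ((np.array(p)[:2]-T0)@e*1e3).round(1),((np.array(p)[:2]-T0)@n*1e3).round(1)
E
python3 - <<'E'
from h import *
t=np.r_[T0+e*.1135,.15]; print(t,txy(tool()[:3,3])); go(t-tool()[:3,3],6)
E
```

```text
[0.52350283 0.12740231 0.15      ] (np.float64(-75.3), np.float64(2.8))
[ 0.04 -3.15  0.3 ] x 6
```

Request:
{"api": "arm_command", "payload": {"translation": [[0,-3.2,0],[0,-3.2,0.3],[0,-3.2,0.3],[0,-3.2,0.3],[0,-3.2,0.3],[0,-2.6,0.3],[0,0,0],[0,0,0]], "twist": [0,0,0,0,0,0,0,0], "grip": 70}}

```text
time_s: 15.28
tool_pos: [0.5163, 0.1269, 0.1446]
tool_rot: [178.9, -0.2, 5.5]
force: [-0.2, -0.4, -0.2]
grip_width: 0.0608
```

```bash
python3 - <<'E'
from h import *
t=np.r_[T0+e*.1135,.080]; T=tool();print(T[:3,3],txy(T[:3,3]),telemetry.get_obs()['tool_rot']); go(t-T[:3,3],5)
c=cam('wrist'); cv2.imwrite('pics/w5.png',c['img'])
# expected plate corners / waist corners
q=proj(c,[np.r_[T0+e*x*1e-3+n*y*1e-3,.113] for x,y in((126,-12),(134,-22),(134,22),(126,18),(111.3,-4),(130,0))]);print(q.round())
g=cv2.cvtColor(c['img'],cv2.COLOR_BGR2GRAY)
u=q[5].round().astype(int); print('col',g[max(0,u[1]-60):u[1]+60:3,u[0]].tolist(),'row',g[u[1],u[0]-80:u[0]+80:4].tolist(),u)
E
```

```text
[0.5163403  0.1268608  0.14458132] (np.float64(113.7), np.float64(7.2)) [ 1.78922089e+02 -1.76101612e-01  5.50479194e+00]
[ 0.14 -0.02  1.29] x 5
[[347. 213.]
 [363. 201.]
 [294. 201.]
 [301. 213.]
 [335. 234.]
 [329. 207.]]
col [54, 52, 39, 38, 36, 37, 38, 39, 37, 38, 37, 98, 34, 36, 35, 34, 35, 36, 35, 52, 44, 40, 37, 38, 110, 129, 127, 126, 125, 247, 247, 168, 121, 120, 119, 115, 247, 247, 247, 247] row [67, 67, 67, 68, 69, 72, 71, 72, 74, 230, 231, 200, 40, 94, 93, 107, 117, 115, 114, 42, 44, 84, 83, 98, 121, 116, 99, 43, 39, 123, 78, 78, 76, 77, 83, 82, 81, 79, 80, 78] [329 207]
```

```bash
python3 - <<'E'
import cv2
g=cv2.cvtColor(cv2.imread('pics/w5.png'),cv2.COLOR_BGR2GRAY)
for r in range(150,252,3): print(r,' '.join('%2d'%(v//10) for v in g[r,272:388:3]))
E
```

```text
150  6  6  6  6  6  7  7  8  8  7  5  5  5  5  5  5  5  5  5  5  5  5  5  5  5  8  9  9  8  8  8  8  8  8  8  8  8  8  8
153  6  6  6  6  6  7  7  8  8  7  5  5  5  5  5  5  5  5  3  3  4  4  4  3  3  7  7  7  8  8  8  8  7  7  7  7  8  7  8
156  6  6  6  6  6  7  6  7  7  8  8  4  4  4  5  5  5  5  3  3  3  5  3  8  7  7  7  7  7  7  7  7  7  7  7  7  7  7  8
159  6  6  6  7  7  7  7  7  7  7  6  3  3  3  3  3  3  3  3  3  3  6  8  8  7  7  7  7  7  7  7  7  7  7  7  7  7  7  7
162  6  6  6  6  7  7  7  7  7  7  6  3  3  3  3  3  3  3  3  3  3  6  8  7  8  7  7  7  7  7  7  7  7  7  7  7  7  7  8
165  6  6  6  6  7  7  7  7  7  7  6  3  3  3  3  3  3  3  3  3  3  6  7  8  8  7  7  7  7  7  7  7  7  7  7  7  7  7  7
168  6  6  6  7  6  7  7  7  7  7  6  3  3  3  3  3  3  3  3  3  3  8  8  7  7  8  7  7  7  7  7  7  7  7  7  7  7  7  7
171  6  6  6  7  7  7  7  7  7  7  7  3  3  3  3  3  3  3  3  3  3  8  8  8  8  8  8  7  7  7  7  7  7  7  7  7  7  7  7
174  6  6  6  7  7  7  7  7  6  6  7  3  3  3  3  3  3  3  3  3  3  5  7  6  6  7  7  7  7  6  6  7  7  7  7  7  7  7  8
177  6  6  
[... 2313 characters left out ...]
24 24 24 19 23 23 21  7 12 12 12 12 24 24 24 24 13 10 24 24 24 24 24 24  8  8  8  8  8  8  8  8
237  8  8  8  8 17 24 24 24 24 24 19 23 23 21  7 12 12 12 12 24 24 24 24 13 10 24 24 24 24 24 23  8  8  8  7  7  7  3  3
240  8  8  8  8 16 24 24 24 24 24 19 23 23 21  7 12 12 12 12 16 24 24 24 13 10 23 24 24 24 24 23  8  8  7  3  4  4  3  3
243  8  8  8  8 16 24 24 24 24 24 18 23 22 21  7 12 12 12 12 12 12 12 12 13  9 24 24 24 24 24 23  8  8  7  4  3  4  3  3
246  8  8  8  8 15 24 24 24 24 24 18 23 22 21  7 12 12 12 12 12 11 11 12 12  9 24 24 24 24 24 23  8  8  6  3  4  3  4  3
249  8  8  8  8 12 24 24 24 24 24 21 22 24 24  7 12 12 12 12 11 11 12 12 12  9 24 24 24 24 24 23  8  8  6  3  3  4  4  3
```

Numeric check: the plate rows/columns and the handle screw (335,236) fall within 2 mm of prediction. The handle is at tester x≈110, y≈0. I descend.

Request:
{"api": "arm_command", "payload": {"translation": [[0.4,0.05,0.6],[0.3,0.05,1.3],[0,0,1.4],[0,0,1.4],[0,0,1.2],[0,0,0],[0,0,0]], "twist": [0,0,0,0,0,0,0]}}

```text
time_s: 16.2
tool_pos: [0.5239, 0.122, 0.0801]
tool_rot: [178.9, -0.0, 5.2]
force: [-0.1, 0.5, 0.7]
grip_width: 0.0609
```

```bash
python3 - <<'E'
from h import *
t=np.r_[T0+e*.112,.080]; T=tool();o=telemetry.get_obs();print(T[:3,3],txy(T[:3,3]),o['tool_rot'],o['force']); go(t-T[:3,3],1)
E
```

```text
[0.52391884 0.12203649 0.08009099] (np.float64(108.1), np.float64(0.1)) [ 1.78893700e+02 -3.47021111e-02  5.22607790e+00] [-0.08161387  0.50769749  0.73943218]
[ 0.01 -0.39  0.  ] x 1
```

Request:
{"api": "arm_command", "payload": {"translation": [[0,-0.2,0],[0,-0.2,0],[0,0,0]], "twist": [0,0,0]}}

```text
time_s: 16.58
tool_pos: [0.5244, 0.1268, 0.0813]
tool_rot: [178.9, -0.2, 5.2]
force: [-0.1, -0.3, -0.7]
grip_width: 0.061
```

Request:
{"api": "arm_command", "payload": {"translation": [[0,0,0],[0,0,0],[0,0,0],[0,0,0],[0,0,0]], "twist": [0,0,0,0,0], "grip": 5, "force": 35}}

```text
time_s: 17.2
tool_pos: [0.5249, 0.1269, 0.0815]
tool_rot: [178.9, -0.3, 5.2]
force: [5.3, 1.1, -2.8]
grip_width: 0.0222
```

```bash
python3 - <<'E'
from h import *
T=tool();o=telemetry.get_obs();print(T[:3,3],txy(T[:3,3]),o['grip_width'],o['force'])
E
```

```text
[0.52490791 0.12691056 0.08147651] (np.float64(112.9), np.float64(-1.3)) 0.022209911700533054 [ 5.25443584  1.12679699 -2.76511071]
```

Gripped at 22 mm, so the button is squeezed. Now I pull in stages.

Request:
{"api": "arm_command", "payload": {"translation": [[0.05,-0.3,0],[0.05,-0.3,0],[0,-0.3,0],[0,0,0],[0,0,0]], "twist": [0,0,0,0,0]}}

```text
time_s: 17.82
tool_pos: [0.5242, 0.1356, 0.0814]
tool_rot: [178.8, -0.1, 5.2]
force: [-0.4, -1.4, 2.5]
grip_width: 0.022
```

```bash
cat > st.py <<'E'
from h import *
T=tool();o=telemetry.get_obs();f=o['force'];print(T[:3,3],txy(T[:3,3]),o['grip_width'],f,'fe',f[:2]@e)
E
python3 st.py
```

```text
[0.52424092 0.13564932 0.08140188] (np.float64(121.6), np.float64(-1.6)) 0.02197468598737133 [-0.42700851 -1.37296112  2.51028517] fe -1.3237622278029155
```

Request:
{"api": "arm_command", "payload": {"translation": [[0,-0.3,0],[0,-0.3,0],[0,-0.3,0],[0,0,0],[0,0,0]], "twist": [0,0,0,0,0]}}

```text
time_s: 18.45
tool_pos: [0.5234, 0.1447, 0.0814]
tool_rot: [178.8, -0.1, 5.2]
force: [-1.4, -1.6, 2.4]
grip_width: 0.0221
```

```bash
python3 st.py
```

```text
[0.52335116 0.14467574 0.08136301] (np.float64(130.7), np.float64(-1.6)) 0.022060476611891127 [-1.43024569 -1.58453258  2.36738025] fe -1.4346463261025342
```

Request:
{"api": "arm_command", "payload": {"translation": [[0,-0.3,0],[0,-0.3,0],[0,-0.3,0],[0,0,0],[0,0,0]], "twist": [0,0,0,0,0]}}

```text
time_s: 19.08
tool_pos: [0.5227, 0.1514, 0.0813]
tool_rot: [178.5, -0.0, 5.1]
force: [-0.5, -4.8, 4.2]
grip_width: 0.0226
```

```bash
python3 - <<'E'
exec(open('st.py').read())
b=cam('top');a=cam('scene'); cv2.imwrite('pics/tp.png',b['img']);cv2.imwrite('pics/sp.png',a['img'])
for nm,c in(('top',b),('scene',a)):
  g=cv2.cvtColor(c['img'],cv2.COLOR_BGR2GRAY)
  for y in (-7,-3,3,7):
    q=proj(c,[np.r_[T0+e*x*1e-3+n*y*1e-3,.080] for x in range(60,134,2)]).round().astype(int)
    print(nm,y,[(x,int(v)//10) for x,v in zip(range(60,134,2),g[q[:,1],q[:,0]])])
E
```

```text
[0.52268167 0.15137149 0.08130403] (np.float64(137.4), np.float64(-1.6)) 0.02261581325077024 [-0.4902593  -4.80112309  4.2298152 ] fe -4.728691843270304
top -7 [(60, 24), (62, 24), (64, 24), (66, 24), (68, 24), (70, 24), (72, 24), (74, 24), (76, 24), (78, 23), (80, 22), (82, 24), (84, 24), (86, 24), (88, 24), (90, 24), (92, 24), (94, 24), (96, 24), (98, 24), (100, 24), (102, 22), (104, 23), (106, 21), (108, 22), (110, 22), (112, 14), (114, 8), (116, 8), (118, 9), (120, 9), (122, 9), (124, 10), (126, 10), (128, 10), (130, 10), (132, 10)]
top -3 [(60, 24), (62, 24), (64, 24), (66, 24), (68, 24), (70, 24), (72, 24), (74, 24), (76, 24), (78, 24), (80, 24), (82, 24), (84, 24), (86, 24), (88, 24), (90, 24), (92, 24), (94, 24), (96, 24), (98, 24), (100, 24), (102, 24), (104, 24), (106, 19), (108, 7), (110, 8), (112, 8), (114, 8), (116, 9), (118, 9), (120, 9), (122, 10), (124, 10), (126, 10), (128, 10), (130, 10), (132, 10)]
top 3 [(60, 24), (62, 24), (64, 24), (66, 24), (68, 24), (70, 24), (72, 24), (74, 24), (76, 24), (78, 23), (80, 22), (82, 24), (84, 24), (86, 24), (88, 24), (90, 24), (9
[... 1419 characters left out ...]
 23), (70, 23), (72, 23), (74, 23), (76, 23), (78, 23), (80, 23), (82, 23), (84, 23), (86, 23), (88, 24), (90, 23), (92, 23), (94, 14), (96, 5), (98, 5), (100, 4), (102, 4), (104, 5), (106, 4), (108, 3), (110, 3), (112, 3), (114, 3), (116, 3), (118, 3), (120, 3), (122, 3), (124, 3), (126, 3), (128, 3), (130, 3), (132, 3)]
scene 7 [(60, 24), (62, 23), (64, 23), (66, 23), (68, 23), (70, 23), (72, 19), (74, 21), (76, 23), (78, 23), (80, 22), (82, 23), (84, 23), (86, 23), (88, 23), (90, 23), (92, 22), (94, 12), (96, 5), (98, 3), (100, 3), (102, 3), (104, 4), (106, 3), (108, 3), (110, 2), (112, 3), (114, 3), (116, 3), (118, 3), (120, 3), (122, 3), (124, 3), (126, 3), (128, 4), (130, 3), (132, 4)]
```

Request:
{"api": "arm_command", "payload": {"translation": [[0,-0.4,0],[0,-0.4,0],[0,-0.4,0],[0,-0.4,0],[0,0,0],[0,0,0]], "twist": [0,0,0,0,0,0]}}

```text
time_s: 19.92
tool_pos: [0.5219, 0.1588, 0.0812]
tool_rot: [177.8, 0.1, 4.9]
force: [-3.1, -7.4, 6.1]
grip_width: 0.022
```

```bash
python3 st.py
```

```text
[0.5219265  0.15878934 0.08118989] (np.float64(144.9), np.float64(-1.5)) 0.021983070514636334 [-3.0706401  -7.39591226  6.05049053] fe -7.054368484419786
```

Request:
{"api": "arm_command", "payload": {"translation": [[0,-0.5,0],[0,-0.5,0],[0,-0.5,0],[0,-0.4,0],[0,-0.3,0]], "twist": [0,0,0,0,0]}}

```text
time_s: 20.55
tool_pos: [0.5211, 0.1674, 0.0811]
tool_rot: [176.6, 0.4, 4.8]
force: [-3.6, -11.1, 8.2]
grip_width: 0.0218
```

```bash
python3 - <<'E'
for i in range(5):
    exec(open('st.py').read()); cam('top')
E
```

```text
[0.52105789 0.16735621 0.08114332] (np.float64(153.5), np.float64(-1.5)) 0.021793129902666197 [ -3.59977816 -11.13390154   8.17754972] fe -10.721321673894955
[0.52107266 0.16743633 0.08113476] (np.float64(153.6), np.float64(-1.6)) 0.0219293715026054 [ -2.88125064 -11.14230557   8.54633876] fe -10.801048125127998
[0.52105504 0.16741428 0.08114523] (np.float64(153.6), np.float64(-1.5)) 0.022178274592853733 [-2.92984821 -9.73468293  7.85186285] fe -9.395558680388692
[0.52105844 0.16738843 0.08114461] (np.float64(153.5), np.float64(-1.5)) 0.022437643550698248 [ -3.44767777 -11.26364662   8.19729492] fe -10.86553181904513
[0.52105287 0.16733005 0.08114475] (np.float64(153.5), np.float64(-1.5)) 0.021800560265181596 [ -3.2358035  -10.44164682   7.86381722] fe -10.068639634339322
```

```bash
python3 - <<'E'
from h import *
for nm in('top','scene'):
  c=cam(nm); g=cv2.cvtColor(c['img'],cv2.COLOR_BGR2GRAY)
  q=proj(c,[np.r_[T0+e*x*1e-3,.080] for x in (88,102,140)]);print(nm,q.round(1).tolist())
  lo=q.min(0).astype(int)-9; hi=q.max(0).astype(int)+10
  print(lo)
  for r in range(lo[1],hi[1]): print(r,' '.join('%2d'%(v//10) for v in g[r,lo[0]:hi[0]]))
E
```

```text
top [[280.3, 218.0], [273.9, 219.5], [256.4, 223.7]]
[247 208]
208  3  4  5  8 17 17 10  6  4  4  4  4  4  4  4  4  4  4  4  5  5  5  6  5  8 10 18 20 19 19 19 19 19 19 19 19 19 19 20 20 17 18 20
209  3  4  4  7 12 14 13  8  4  4  4  4  4  4  4  4  4  4  4  5  8 13 19 20 19 19 19 20 20 19 19 19 19 19 19 21 20 19 22 23 24 24 24
210  3  3  4  7 11 14 13  8  4  4  5  5  5  4  4  4  4  4 12 17 19 18 19 19 19 19 19 19 19 20 20 21 22 22 23 22 23 24 23 18 19 23 24
211  3  3  3  6 10 15 15  8  5  5  5  5  5  5  4  4  4  3  6 16 16 13 13 17 19 19 19 21 22 23 24 24 24 24 24 24 24 24 21 13 16 23 24
212  3  3  2  5  9 16 16  8  5  5  5  5  5  5  4  4  4  3  4 10 12 12 12 17 21 23 24 24 24 24 24 24 24 24 24 24 24 24 24 22 23 24 24
213  4  4  2  4  8 15 15  9  6  5  5  5  5  5  4  4  4  3  3 15 15 11  9 18 23 24 24 24 24 24 24 24 24 24 24 24 23 24 24 24 24 24 24
214  4  4  3  3  7 13 14 11  8  5  5  5  5  5  4  4  4  4  3 13 12  8 15 19 23 24 24 24 24 24 24 24 24 24 24 24 22 23 24 24 24 24 24
215  4  4  3  3  7 11 13 12  8  5  5  5  5  5  4  4  4  4  4  8 14 16 18 19 22 24 24 24 24 24 24 24 24 24 
[... 4711 characters left out ...]
 3  4  3  3  3  3  3  3  3  3  3  3
217 10 10 10 10 10 10 11 11 11 11 11 11 11 10 11 10 11 11 12 12 12 12 12 12 11 10 10  8  7  6  5  4  4  4  4  3  3  3  3  3  3  4  3
218 10 11 10 10 10 11 11 11 11 11 11 11 11 11 11 11 10 11 12 12 12 11 12 11 11 11 12 11 11 10  9  7  6  3  3  3  4  3  4  3  3  3  4
219 11 11 11 10 11 11 11 11 11 11 11 11 10 11 11 11 11 13 14 13 12 11 11 11 11 11 11 11 11 11 11 11  8  4  3  3  3  3  3  3  3  3  3
220 10 10 10 10 10 11 11 11 11 11 11 11 10 11 11 11 12 16 18 18 17 15 13 11 12 11  9  8  9 10 10 10  7  4  3  3  3  3  3  3  3  3  3
221 10 10 11 10 10 11 11 11 11 11 11 11 11 11 11 11 12 17 18 18 17 13 11 10 11 12  6  4  5  5  6  6  4  4  3  3  3  3  3  3  3  3  3
```

```bash
python3 - <<'E'
import cv2
from h import *
g=cv2.imread('pics/tp.png',0)
for r in range(214,228): print(r,' '.join('%3d'%v for v in g[r,252:280]))
S=0
for i in range(4):
    S=S+cam('top')['img'].mean(2)
print()
for r in range(214,228): print(r,' '.join('%3d'%v for v in (S/4)[r,252:280]))
exec(open('st.py').read())
E
```

```text
214 112 112 110 108 106 106 104 103 101  99  96  93  90  87  86  82  76 133 163 209 226 228 239 242 242 243 243 244
215 113 111 111 110 107 106 105 103 101  99  97  95  92  88  84  81 100 146 165 199 222 226 239 243 243 243 243 244
216 113 112 112 110 108 106 106 104 103 101  98  98  95  93  88  85  82 173 231 203 203 226 239 242 242 243 243 244
217 114 113 111 110 110 108 106 105 103 103 101  98  97  94  91  88  83 149 229 218 230 243 243 242 242 243 243 244
218 115 114 113 112 111 109 108 106 106 104 102 101  98  96  92  89  87  90 154 155 227 243 243 242 242 243 243 243
219 115 114 114 112 112 111 109 107 106 105 103 101  99  97  94  91  88  86  89  73 194 240 244 243 242 243 243 243
220 116 117 115 113 112 111 110 109 107 105 104 103 101  99  98  96  92  87  84  79 173 222 240 243 242 242 243 243
221 117 117 116 114 112 111 111 110 108 106 105 104 103 101  99  97  94  91  88  84 111 200 228 240 242 242 243 243
222 118 117 117 115 113 113 113 110 110 108 106 104 103 103 100  98  96  92  91  86  85 137 212 239 242 242 243 243
223 119 117 117 115 115 113 112 112 110 109 107 106 105 
[... 1606 characters left out ...]
05 239 239 239 240 245 246 246 246 246 246 230 177 232 243 243 243 242 243 243
224  67  65  65  65  65  65  57  46 166 231 239 239 239 245 246 246 246 246 246 241 168 223 243 243 243 242 243 243
225  71  67  65  65  65  65  58  46 124 221 239 239 239 245 246 246 243 226 213 168 108 170 235 243 243 243 243 224
226  74  69  66  65  66  66  60  49 121 220 239 239 232 217 213 173 119 111 114 107 102 165 234 226 196 171 136 110
227  78  74  69  66  65  65  63  52  81 158 172 138 105  91  98  85  66  89 102 101 101 105 115 109 100  94  89 100
[0.52105427 0.16731066 0.0811291 ] (np.float64(153.5), np.float64(-1.5)) 0.021952034240130074 [ -3.25223935 -11.20222745   8.16015372] fe -10.823827221425649
```

The short marks measure about 6, 11, 16 and 21 mm outside the mouth, and no full-width line is visible outside. That puts the rod at about 26 mm, matching about 10.4 N. The pose is steady, so I hand in.

```bash
python3 - <<'E'
exec(open('st.py').read())
print(o['time_s'],env.sign_off())
E
```

```text
[0.52105427 0.16731066 0.0811291 ] (np.float64(153.5), np.float64(-1.5)) 0.021952034240130074 [ -3.25223935 -11.20222745   8.16015372] fe -10.823827221425649
the job is handed in; nothing more can be done
21.1 None
```

I laid the white/brass coupling in the saddle, let go of it, squeezed the handle and drew the rod out to about the 10 N line. I handed in at 21.1 s while still holding it there; the sign-off reports no verdict.

To get it lying down, I picked the coupling up by its flange, tipped it onto its side on a free patch of bench, and re-gripped it by the plug.

**Coupling:** pictures after letting go showed it in the saddle, tail in both slots and flange behind the claw. I took no pictures of it after the pull.

**Pull:**
- **Lock:** the grip closed to about 22 mm, so the button was squeezed in, and the force rose as the handle came out.
- **Rod position:** the pull read about 10–11 N, or 25–27 mm. The short scale marks in the top camera put the rod at about 26 mm, with no long line showing outside the mouth.
- **Steadiness:** over several readings the arm position held within 0.1 mm.

**What disagreed:** tool travel minus the expected slack gave 27–29 mm, right up to the 29 mm limit. I trusted the force and the marks, but the margin is uncertain. The long line itself could not be told apart from the barrel's dark edge. A sideways force of about 3 N stayed on the grip.

I did not take a final picture of the other bench items; I saw no contact with any of them.

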